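# Load the spray board with castings

## Robot

A 6-joint arm with a two-finger parallel gripper is mounted at the origin on a cart in front of the work surface, level with it; the furniture and walls round the work are solid. World frame = base frame: x ahead of the robot, y to its left, z up, the work surface at z = 0. Lengths are in m, angles in rad, forces in N, time in s.
With the tool pointing down it reaches from about 0.35 to 0.775 m from the base axis. Payload 7.3 kg.
Tool frame: the origin (TCP) lies on the centre line of the jaws, within the pads' length; the fingertips stand robot.nose_length ahead of it and the grasp point (between the pads) is the TCP (robot.nose_length is the distance from the TCP to the fingertips, in m); z points along the fingers, y is the direction in which the jaws open and shut (so a half turn about z gives the same grasp; the last joint's range is limited). The gripper opens to 92 mm and grips with 3 to 60 N. Pads are 19 mm wide; open, the fingers measure 130 mm over their backs; the gripper's body (75 mm by 190 mm) begins 47 mm behind the grasp point.
Start: joints at [0.97, 0.342, 1.524, -0, 1.275, -0.146], TCP at [0.231, 0.472, 0.246] pointing down, gripper open.
Joint ranges: [-2.53, 2.53], [-0.77, 2.02], [0.04, 2.7], [-1, 4.14], [0.28, 2.66], [-3.11, 3.11]. Speed limits (rad/s): [2.57, 2.57, 3.14, 3.14, 3.14, 3.14].

## Interface

Orientations are given as [roll, pitch, yaw] about the fixed x, y, z axes, in that order (R = Rz(yaw) Ry(pitch) Rx(roll)).
In Python, from cell import robot, read_camera gives the robot as it stands.
- The arm moves only by the shell command python3 -m crank 'ROWS' [FORCE]. ROWS is JSON, a list of rows, each a list of 7 numbers: the shift along the tool's x, y, z in cm, then the turn, a rotation vector about the tool's x, y, z in degrees, then the opening, from 0 (shut) to 1 (fully open). In form: [[tx, ty, tz, wx, wy, wz, jaw], ...]. A call has 1 to 5 rows; each row is the pose to reach, as a shift and turn from the pose commanded when the call began, along the tool's axes at that moment; what a row does not reach only later rows make up. A row lasts 1/8 s, in which the tool goes at most 62.5 mm and 10.7 degrees, less where a joint would pass 70% of its speed; a pose out of reach is approached as far as the arm can. A call with a gripper value outside its range is refused whole. The fingers move at their own pace and stop on an object; FORCE is the grip in N (left out, the last holds). Time passes only in rows, so rows that repeat a pose let the fingers close. It gives the time, the measured TCP pose, the force and the opening at its end, in the units of the state.
- robot.observe(): the state, without advancing time (a new reading comes with each control period).
- read_camera(name): name is "side" or "top"; returns a dict with "frame" (480x640x3 uint8, red, green, blue), "intrinsics" (3x3 intrinsics, pixels), "distortion" ([k1, k2, p1, p2, k3] as OpenCV has them; the pictures are not rectified), "R" (3x3) and "t" (3): a world point X has camera coordinates R X + t. Camera axes: x right, y down, z forward; pixel columns grow to the right and rows downward; lengths in m; the calibration is good to about 2 mm. A picture is of the moment at which its call begins. There is no depth.
- robot.hand_in(): hands the job in, once; it reports no verdict.
The state is a dict: "time": time; "qpos": joint angles; "qvel": joint speeds; "joint_efforts": joint torques, N m; "tool_pos": TCP position; "tool_rot": TCP orientation; "contact_force": force on the tool from outside, world axes, zero at the start; "torque": the same for the moment, N m; "opening": finger opening in m.
Only numpy, scipy, OpenCV 4.12 (cv2) and the standard library are available. Lean on these libraries where they do the work, as an engineer would, in place of code of your own. Each camera call takes 0.05 s, during which the arm holds its last target.

## Task

Load the spray board so the four small castings can be painted: set each one hub up over a pin of its own, fully down so that it rests level on the pin's shoulder. The two wide-bored ones (the larger round flange and the flange with two ears) belong on the two thick pins with blue feet, the two narrow-bored ones (the smaller round flange and the belt pulley) on the two thin pins with yellow feet; which of the two alike pins does not matter. The two bronze bushes standing among them are not painted: leave them where they are.

Things in the scene. Friction and masses are not known exactly. Their poses are not given: they have to be found in the camera images.
- hub_flange_large_mid (a point): The larger grey round cast flange, loose, standing on the bench hub up: lobed flange 78 mm across and 8 mm thick at the bottom, round hub 46 mm in diameter above it, 32 mm high in all, wide bore of 27 mm right through. Takes a thick pin. About 0.3 kg; grasp across the hub. The point is on its bore's axis, half-way up (16 mm above its underside); z is up along the bore.
- eared_flange_mid (a point): Light grey flange with two bolt ears, loose, standing hub up: 102 mm long over the ears and 60 mm wide, flange 10 mm thick at the bottom, round hub 48 mm in diameter above it, 36 mm high in all, wide bore of 29 mm right through. Takes a thick pin. About 0.4 kg; grasp across the hub. The point is on its bore's axis, half-way up (18 mm above its underside); z is up along the bore, y towards an ear.
- hub_flange_small_mid (a point): The smaller grey round cast flange, loose, standing hub up: lobed flange 58 mm across and 8 mm thick at the bottom, round hub 34 mm in diameter above it, 32 mm high in all, narrow bore of 20 mm right through. Goes only over a thin pin. About 0.2 kg; grasp across the hub. The point is on its bore's axis, half-way up (16 mm above its underside); z is up along the bore.
- belt_pulley_mid (a point): Dark iron V-belt pulley, loose, standing hub up: grooved rim 82 mm across and 18 mm thick at the bottom, round hub 38 mm in diameter above it, 42 mm high in all, narrow bore of 22 mm right through. Goes only over a thin pin. About 0.4 kg; grasp across the hub. The point is on its bore's axis, half-way up (21 mm above its underside); z is up along the bore.
- thick_pin_1_seat (a point): Fixed upright steel pin 23 mm thick on the plywood spray board, blue foot disc 58 mm across (one of two alike). Point: centre of the flat grey shoulder (z up) on which a casting's underside rests, 24 mm above the board, 36 mm above the bench. The pin rises 31 mm above it: 12 mm at full thickness, then a cone to a blunt 6 mm tip. The four pins stand in a 116 mm square, kinds shuffled.
- thick_pin_2_seat (a point): Fixed upright steel pin 23 mm thick on the plywood spray board, blue foot disc 58 mm across (the other of the two). Point: centre of the flat grey shoulder (z up) on which a casting's underside rests, 24 mm above the board, 36 mm above the bench. The pin rises 31 mm above it: 12 mm at full thickness, then a cone to a blunt 6 mm tip. The four pins stand in a 116 mm square, kinds shuffled.
- thin_pin_1_seat (a point): Fixed upright steel pin 14 mm thick on the plywood spray board, yellow foot disc 42 mm across (one of two alike). Point: centre of the flat grey shoulder (z up) on which a casting's underside rests, 24 mm above the board, 36 mm above the bench. The pin rises 31 mm above it: 12 mm at full thickness, then a cone to a blunt 4 mm tip. The four pins stand in a 116 mm square, kinds shuffled.
- thin_pin_2_seat (a point): Fixed upright steel pin 14 mm thick on the plywood spray board, yellow foot disc 42 mm across (the other of the two). Point: centre of the flat grey shoulder (z up) on which a casting's underside rests, 24 mm above the board, 36 mm above the bench. The pin rises 31 mm above it: 12 mm at full thickness, then a cone to a blunt 4 mm tip. The four pins stand in a 116 mm square, kinds shuffled.
- bronze_bush_wide_mid (a point): Plain bronze bush, loose, standing among the castings, 34 mm in diameter, 30 mm high: stays where it is. The point is at its centre.
- bronze_bush_slim_mid (a point): Plain bronze bush, loose, standing among the castings, 26 mm in diameter, 36 mm high: stays where it is. The point is at its centre.
Mind the look-alikes: they are no part of the job. What is shaped like the part that bears belt_pulley_mid but pink is not meant. Leave any purple look-alike of the part that bears hub_flange_small_mid alone.

How it is judged:
By the outcome, as a careful person would: the job done as asked, in the order asked, and still so for the second after the job is handed in, with the robot touching nothing.
It also fails if it takes over 106 s, if anything falls off the work surface, if the arm or the gripper's body presses on something with over 40 N, if the wrist force passes 120 N, or if a joint passes its speed limit or range.

## Working session

There is one attempt and no reset: what is moved stays moved. The work goes in short steps, Python scripts to look and compute and a shell command to move; the robot and the scene stay as the last step left them, time stands still between calls to the robot, and variables do not carry over. Pictures are saved under pics/ and viewed, and the job is handed in when it is done.

```bash
mkdir -p pics; ls; python3 - <<'E'
from cell import robot, read_camera
import cv2
print(robot.nose_length, robot.observe())
for n in("top","side"):
    c=read_camera(n); cv2.imwrite(f"pics/{n}0.png",c["frame"][:,:,::-1])
    print(n,c["intrinsics"],c["distortion"],c["R"],c["t"])
E
```

```text
pics
0.019 {'time': 0.0, 'qpos': array([ 9.69984726e-01,  3.42725933e-01,  1.52503227e+00, -1.04007890e-05,
        1.27540976e+00, -1.45983977e-01]), 'qvel': array([-0.00023565,  0.00069556, -0.00031132,  0.00094628,  0.00210371,
       -0.00038736]), 'joint_efforts': array([ 6.06694430e-04, -4.31249535e+01, -2.44219047e+01,  7.17634242e-02,
        5.61216718e-02, -1.86886796e-04]), 'tool_pos': array([0.23038929, 0.47131461, 0.24503796]), 'tool_rot': array([-3.14003265e+00, -2.19314046e-04,  2.68676789e+00]), 'contact_force': array([-0.71220502, -1.73789732,  0.10035619]), 'torque': array([0.01609106, 0.02795219, 0.0371709 ]), 'opening': 0.0918380105546885}
top [[573.88169827   0.         327.68096532]
 [  0.         573.88169827 242.93553833]
 [  0.           0.           1.        ]] [-0.00962127  0.          0.          0.          0.        ] [[ 0.0012069  -0.99999865 -0.00111335]
 [-0.99874594 -0.00114967 -0.05005216]
 [ 0.05005082  0.00117236 -0.99874598]] [0.03822738 0.46842126 1.25748246]
side [[494.29031079   0.         316.32643596]
 [  0.         494.29031079 238.98599586]
 [  0.           0.           1.        ]] [-0.1295227  0.         0.         0.         0.       ] [[-0.98181975 -0.18934862 -0.0133071 ]
 [-0.10390624  0.59480065 -0.79712965]
 [ 0.15885047 -0.78125494 -0.60366153]] [0.47382827 0.07169073 1.03260823]
```

View pics/top0.png

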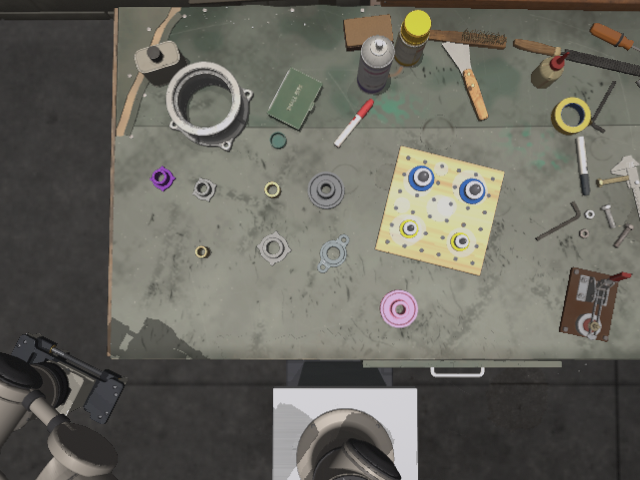

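View pics/side0.png

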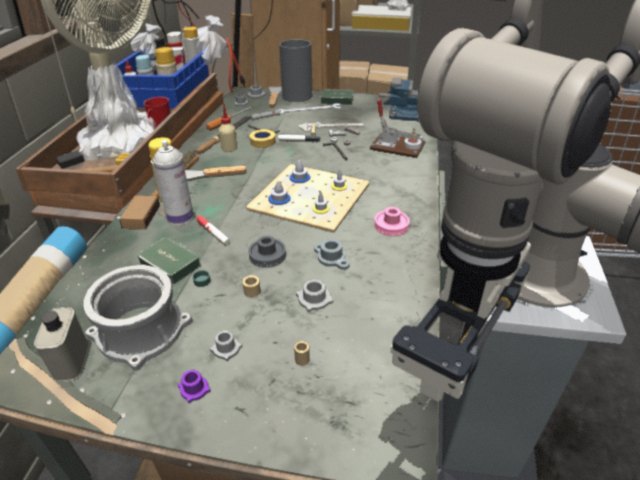

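The top view shows the small flange at (204,188), pulley (326,190), large flange (273,248), eared flange (333,252), bushes (272,189) and (202,252), blue pins (422,179) and (473,190), yellow pins (409,229) and (461,241). Zooming in to measure them.

```bash
python3 - <<'E'
import cv2
a=cv2.imread("pics/top0.png")[150:300,180:380]; cv2.imwrite("pics/top0a.png",cv2.resize(a,None,fx=4,fy=4,interpolation=cv2.INTER_CUBIC))
a=cv2.imread("pics/top0.png")[140:280,370:510]; cv2.imwrite("pics/top0b.png",cv2.resize(a,None,fx=4,fy=4,interpolation=cv2.INTER_CUBIC))
a=cv2.imread("pics/side0.png")[150:370,200:370]; cv2.imwrite("pics/side0a.png",cv2.resize(a,None,fx=2.7,fy=2.7,interpolation=cv2.INTER_CUBIC))
E
```

```text
(no output)
```

View pics/top0a.png

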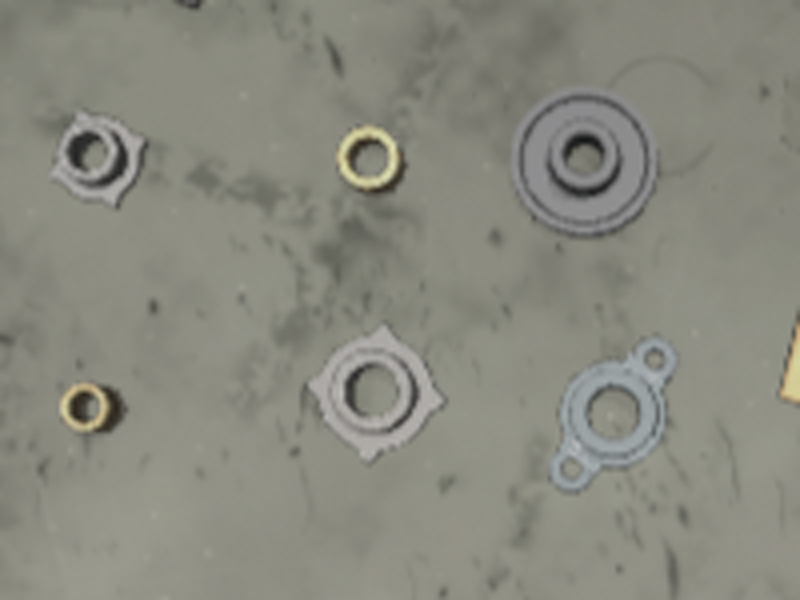

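View pics/top0b.png

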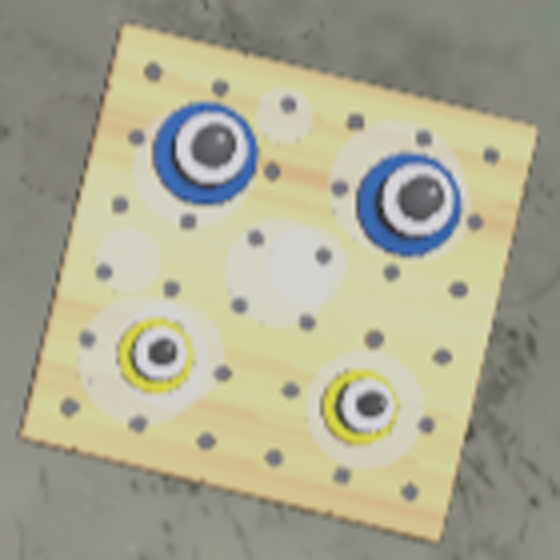

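View pics/side0a.png

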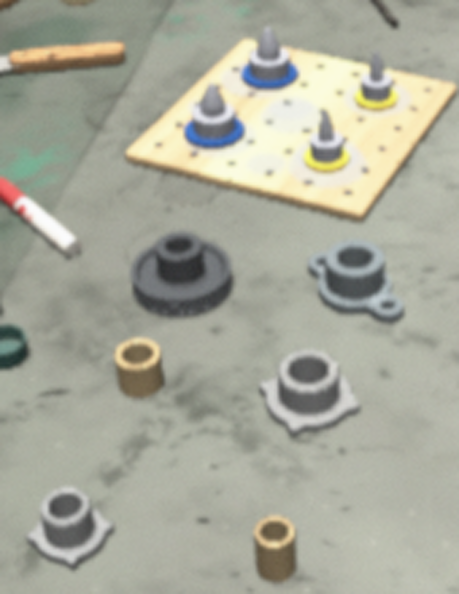

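```bash
cat > h.py <<'E'
import numpy as np, cv2
from scipy.optimize import least_squares
def cam(n):
    from cell import read_camera
    return read_camera(n)
def proj(c,P):
    P=np.atleast_2d(P).astype(float)
    r,_=cv2.Rodrigues(c["R"]); return cv2.projectPoints(P,r,c["t"],c["intrinsics"],np.array(c["distortion"]))[0][:,0]
def plane(c,uv,z):
    uv=np.array(uv,float).reshape(-1,1,2)
    n=cv2.undistortPoints(uv,c["intrinsics"],np.array(c["distortion"]))[:,0]
    d=np.c_[n,np.ones(len(n))]@c["R"]; o=-c["R"].T@c["t"]
    return (o+d*((z-o[2])/d[:,2])[:,None])[:,:2]
def circ(c,img,p0,z,r,pol,lo=.7,hi=1.35,it=4,free=False):
    """edge circle of radius r about p0 in plane z; pol=+1 brighter outside"""
    p=np.array(p0,float); th=np.linspace(0,2*np.pi,72,endpoint=False); rr=np.linspace(lo*r,hi*r,60); R=r
    for _ in range(it):
        rr=np.linspace(lo*R,hi*R,60)
        X=p[0]+np.outer(np.cos(th),rr);Y=p[1]+np.outer(np.sin(th),rr)
        uv=proj(c,np.c_[X.ravel(),Y.ravel(),np.full(X.size,z)]).astype(np.float32)
        v=cv2.remap(img.astype(np.float32),uv[:,0].reshape(X.shape),uv[:,1].reshape(X.shape),cv2.INTER_CUBIC)
        v=cv2.GaussianBlur(v,(9,1),0)
        g=pol*np.gradient(v,axis=1); k=g.argmax(1); s=g.max(1); ok=s>.35*np.median(s)
        i=np.arange(72)
        q=np.c_[X[i,k],Y[i,k]][ok]
        f=lambda a:np.hypot(q[:,0]-a[0],q[:,1]-a[1])-(a[2] if free else r)
        a=least_squares(f,[*p,R] if free else p,loss="soft_l1",f_scale=.0006).x
        p=a[:2]; 
        if free:R=a[2]
    return p,R,np.median(abs(f(a))),ok.sum()
E
python3 - <<'E'
from h import *
T=cam("top");S=cam("side")
import pickle;pickle.dump((T,S),open("c0.pkl","wb"))
u=lambda X,Y,ox,oy:((X+.5)/4-.5+ox,(Y+.5)/4-.5+oy)
C={"large":(u(379,390,180,150),.032,.0135,.023),"eared":(u(613,412,180,150),.036,.0145,.024),"small":(u(93,152,180,150),.032,.010,.017),"pulley":(u(584,156,180,150),.042,.011,.019)}
for k,(px,z,rb,rh) in C.items():
    p=plane(T,[px],z)[0]; print(k,"manual",p.round(4))
    for n,c in(("T",T),("S",S)):
        g=c["frame"].mean(2)
        for nm,r,pol in(("bore",rb,1),("hub",rh,-1)):
            a=circ(c,g,p,z,r,pol,free=False);b=circ(c,g,p,z,r,pol,free=True)
            print("  ",n,nm,a[0].round(4),round(a[2]*1e3,2),a[3],"| free",b[0].round(4),(b[1]*1e3).round(1))
Pn={"b1":(u(209,150,370,140),.020),"b2":(u(414,200,370,140),.020),"y1":(u(158,352,370,140),.013),"y2":(u(363,404,370,140),.013)}
for k,(px,r) in Pn.items():
    p=plane(T,[px],.036)[0]; print(k,"manual",p.round(4))
    for n,c in(("T",T),("S",S)):
        g=c["frame"].min(2)
        b=circ(c,g,p,.036,r,-1,free=True); print("  ",n,b[0].round(4),(b[1]*1e3).round(1),round(b[2]*1e3,2),b[3])
    # foot
    for zf in(.014,.016,.018,.020):
      for n,c in(("T",T),("S",S)):
        f=c["frame"].astype(float)
        g=(f[:,:,0]-f[:,:,2]) if k[0]=="b" else f[:,:,2]
        R=.029 if k[0]=="b" else .021
        b=circ(c,g,p,zf,R,1,lo=.8,hi=1.2,free=True); print("    foot",zf,n,b[0].round(4),(b[1]*1e3).round(1),round(b[2]*1e3,2))
E
```

```text
large manual [0.4581 0.1547]
   T bore [0.4581 0.1588] 1.79 71 | free [0.4579 0.1587] 15.2
   T hub [0.4582 0.1631] 2.77 72 | free [0.4576 0.1584] 20.7
   S bore [0.4568 0.1581] 0.93 72 | free [0.4568 0.158 ] 14.4
   S hub [0.4569 0.1589] 1.35 65 | free [0.4569 0.1589] 21.7
eared manual [0.4461 0.0275]
   T bore [0.4459 0.0275] 0.84 70 | free [0.4458 0.0275] 15.4
   T hub [0.4486 0.0288] 1.35 72 | free [0.446  0.0277] 27.5
   S bore [0.4447 0.0268] 0.68 72 | free [0.4448 0.0267] 13.9
   S hub [0.4451 0.0273] 1.11 52 | free [0.4448 0.0284] 22.7
small manual [0.5883 0.3121]
   T bore [0.5886 0.3151] 1.02 71 | free [0.5885 0.3151] 11.0
   T hub [0.5903 0.3149] 1.2 71 | free [0.5899 0.315 ] 16.4
   S bore [0.5877 0.3143] 0.63 72 | free [0.5877 0.3142] 10.6
   S hub [0.5876 0.3148] 0.83 72 | free [0.5877 0.3147] 16.0
pulley manual [0.5848 0.0433]
   T bore [0.5855 0.0436] 0.66 67 | free [0.5854 0.0437] 11.7
   T hub [0.5866 0.0439] 0.82 52 | free [0.5851 0.0435] 17.5
   S bore [0.5852 0.042 ] 0.53 72 | free [0.5856 0.0424] 10.5
   S hub [0.5846 0.0438] 1.18 41 | free [0.5841 0.0466] 16.7

[... 1123 characters left out ...]
004 -0.1394] 20.8 0.22
    foot 0.016 S [ 0.4986 -0.1377] 21.1 0.76
    foot 0.018 T [ 0.5003 -0.1391] 20.8 0.3
    foot 0.018 S [ 0.4981 -0.1348] 21.0 0.89
    foot 0.02 T [ 0.5002 -0.1388] 20.8 0.28
    foot 0.02 S [ 0.4975 -0.1318] 20.9 0.85
y2 manual [ 0.4725 -0.2492]
   T [ 0.472  -0.2517] 14.6 0.32 72
   S [ 0.4714 -0.2537] 15.6 1.31 56
    foot 0.014 T [ 0.4722 -0.2524] 21.2 0.39
    foot 0.014 S [ 0.471  -0.2536] 21.8 0.85
    foot 0.016 T [ 0.4721 -0.252 ] 21.1 0.42
    foot 0.016 S [ 0.4706 -0.2503] 21.7 0.94
    foot 0.018 T [ 0.4721 -0.2515] 21.1 0.43
    foot 0.018 S [ 0.47  -0.247] 21.6 0.93
    foot 0.02 T [ 0.4719 -0.251 ] 21.0 0.43
    foot 0.02 S [ 0.4697 -0.2437] 21.5 0.97
```

```bash
python3 -m crank '[[-34.2,-18.2,8,0,0,-26.1,0.85],[-34.2,-18.2,8,0,0,-26.1,0.85],[-34.2,-18.2,8,0,0,-26.1,0.85],[-34.2,-18.2,8,0,0,-26.1,0.85],[-34.2,-18.2,8,0,0,-26.1,0.85]]' 30
```

```text
time: 0.82
tool_pos: [0.4038, 0.2327, 0.1849]
tool_rot: [3.141, 0.0, -3.141]
contact_force: [0.5, 0.8, -0.5]
opening: 0.078
```

```bash
python3 -m crank '[[-5.4,-7.4,8,0,0,0,0.85],[-5.4,-7.4,8,0,0,0,0.85],[-5.4,-7.4,8,0,0,0,0.85],[-5.4,-7.4,8,0,0,0,0.85]]'; python3 -m crank '[[0,0,0,0,0,0,0.85]]'
```

```text
time: 1.32
tool_pos: [0.4569, 0.1605, 0.1053]
tool_rot: [3.141, -0.0, -3.141]
contact_force: [0.9, 0.2, -0.7]
opening: 0.0781
time: 1.45
tool_pos: [0.457, 0.1614, 0.1062]
tool_rot: [3.141, 0.002, -3.139]
contact_force: [-0.6, -0.1, 0.1]
opening: 0.0779
```

```bash
python3 -m crank '[[0,-0.25,3.5,0,0,0,0.85],[0,-0.25,6,0,0,0,0.85],[0,-0.25,7.5,0,0,0,0.85],[0,-0.25,7.5,0,0,0,0.85],[0,-0.25,7.5,0,0,0,0.85]]';  python3 -m crank '[[0,0,0,0,0,0,0.85]]'
```

```text
time: 2.08
tool_pos: [0.4576, 0.1583, 0.0311]
tool_rot: [3.141, 0.002, -3.14]
contact_force: [-0.1, -0.2, -0.6]
opening: 0.0781
time: 2.2
tool_pos: [0.4576, 0.1581, 0.0311]
tool_rot: [3.141, 0.002, -3.141]
contact_force: [-0.6, 0.4, -0.2]
opening: 0.0783
```

```bash
python3 -m crank '[[0,0,0,0,0,0,0.4],[0,0,0,0,0,0,0.4],[0,0,0,0,0,0,0.4],[0,0,0,0,0,0,0.4]]' 10; python3 -m crank '[[0,0,0,0,0,0,0.4],[0,0,0,0,0,0,0.4]]'
```

```text
time: 2.7
tool_pos: [0.457, 0.1579, 0.0302]
tool_rot: [3.142, 0.0, -3.141]
contact_force: [0.2, -0.3, 0.9]
opening: 0.0444
time: 2.95
tool_pos: [0.4569, 0.1578, 0.0302]
tool_rot: [3.142, -0.0, -3.141]
contact_force: [0.1, -0.7, 0.6]
opening: 0.0444
```

```bash
python3 -m crank '[[0,0,0,0,0,0,0.75],[0,0,0,0,0,0,0.75],[0,0,-4,0,0,0,0.75],[0,0,-10,0,0,0,0.75],[0,5,-13,0,0,0,0.75]]'; python3 -m crank '[[0,6,0,0,0,0,0.75],[0,12,0,0,0,0,0.75],[0,18,0,0,0,0,0.75],[0,18,0,0,0,0,0.75]]'
python3 - <<'E'
from h import *
T=cam("top");S=cam("side")
from cell import robot; print(robot.observe()["tool_pos"])
for n,c in(("T",T),("S",S)):
    cv2.imwrite(f"pics/{n}1.png",c["frame"][:,:,::-1])
    g=c["frame"].mean(2)
    for nm,r,pol in(("bore",.0135,1),("hub",.023,-1)):
        a=circ(c,g,(.4575,.1584),.032,r,pol,free=True); print(n,nm,a)
E
```

```text
time: 3.58
tool_pos: [0.4583, 0.2067, 0.1632]
tool_rot: [3.141, 0.004, 3.138]
contact_force: [0.4, 0.6, -0.2]
opening: 0.069
time: 4.08
tool_pos: [0.4558, 0.3915, 0.1596]
tool_rot: [3.141, 0.0, -3.136]
contact_force: [0.2, -0.1, -0.5]
opening: 0.0688
[0.45621079 0.38787244 0.15958398]
T bore (array([0.45797747, 0.15861423]), np.float64(0.015175700745171768), np.float64(0.00032603859208681085), np.int64(71))
T hub (array([0.45837915, 0.1636741 ]), np.float64(0.025154160177653425), np.float64(0.001041773583107716), np.int64(72))
S bore (array([0.45523519, 0.15820979]), np.float64(0.013421892656879934), np.float64(0.0009028332442740476), np.int64(63))
S hub (array([0.46084215, 0.15826014]), np.float64(0.024618289790111155), np.float64(0.00140042963893083), np.int64(66))
```

```bash
python3 -m crank '[[0,-6,0,0,0,0,0.75],[0,-12,0,0,0,0,0.75],[0,-18,0,0,0,0,0.75],[0,-23,0,0,0,0,0.75],[0,-23,3,0,0,0,0.75]]'; python3 -m crank '[[0,0,5,0,0,0,0.75],[0,0,9,0,0,0,0.75],[0,0,10,0,0,0,0.75],[0,0,10,0,0,0,0.75]]' ; python3 -m crank '[[0,0,0,0,0,0,0.3],[0,0,0,0,0,0,0.3],[0,0,0,0,0,0,0.3],[0,0,0,0,0,0,0.3]]' 30
```

```text
time: 4.8
tool_pos: [0.4581, 0.1536, 0.1319]
tool_rot: [3.142, 0.005, 3.136]
contact_force: [0.1, 0.5, -0.3]
opening: 0.0689
time: 5.3
tool_pos: [0.4571, 0.1572, 0.0306]
tool_rot: [-3.142, -0.0, 3.141]
contact_force: [0.8, 0.6, -0.1]
opening: 0.069
time: 5.8
tool_pos: [0.4574, 0.158, 0.031]
tool_rot: [3.141, 0.001, -3.141]
contact_force: [-0.9, -0.3, 6.5]
opening: 0.0436
```

```bash
python3 -m crank '[[0,0,-4,0,0,0,0.3],[0,0,-10,0,0,0,0.3],[-2.5,-5,-12,0,0,0,0.3],[-5,-10.5,-12,0,0,0,0.3],[-7.5,-16,-12,0,0,0,0.3]]'; python3 -m crank '[[-2.5,-5.5,0,0,0,0,0.3],[-5,-11,0,0,0,0,0.3],[-7.9,-16.6,0,0,0,0,0.3],[-7.9,-16.6,0,0,0,0,0.3]]' ; python3 -m crank '[[0,0,0,0,0,0,0.3],[0,0,0,0,0,0,0.3]]'
python3 - <<'E'
from h import *
T=cam("top");S=cam("side")
for n,c in(("T",T),("S",S)):
    cv2.imwrite(f"pics/{n}2.png",c["frame"][:,:,::-1])
a=S["frame"][100:300,200:420,::-1]; cv2.imwrite("pics/S2a.png",cv2.resize(a,None,fx=3,fy=3))
E
```

```text
time: 6.42
tool_pos: [0.5325, -0.0034, 0.1505]
tool_rot: [3.141, 0.001, -3.14]
contact_force: [0.9, 0.4, -2.4]
opening: 0.0441
time: 6.92
tool_pos: [0.6119, -0.1722, 0.149]
tool_rot: [-3.141, 0.0, 3.138]
contact_force: [0.7, 1.0, -1.8]
opening: 0.044
time: 7.18
tool_pos: [0.6107, -0.1666, 0.1501]
tool_rot: [3.141, -0.001, -3.139]
contact_force: [-0.5, 0.3, -1.8]
opening: 0.0438
```

View pics/S2a.png

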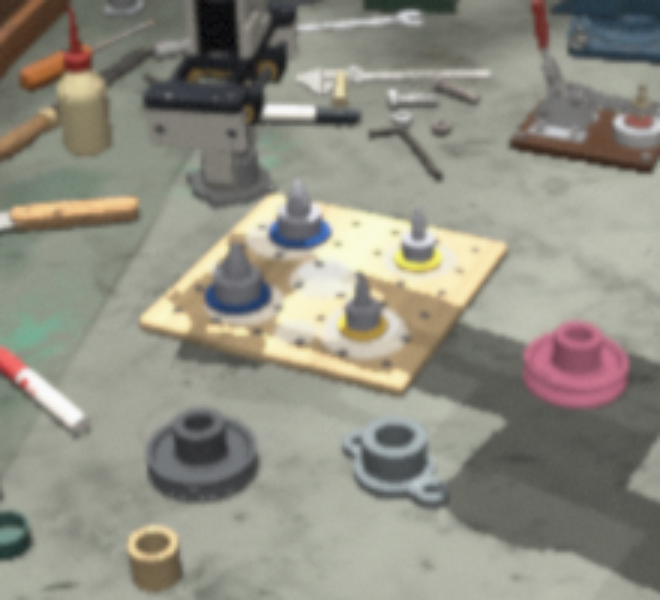

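```bash
python3 -m crank '[[0,0,2,0,0,0,0.3],[0,0,4,0,0,0,0.3],[0,0,4,0,0,0,0.3],[0,0,4,0,0,0,0.3]]'; python3 -m crank '[[0,0,0,0,0,0,0.3]]' ;python3 -m crank '[[0,0,0,0,0,0,0.3]]' 
python3 - <<'E'
from h import *
from cell import robot
p=[]
for i in range(4): S=cam("side");p.append(robot.observe()["tool_pos"])
print(np.array(p).round(4))
cv2.imwrite("pics/S3a.png",cv2.resize(S["frame"][120:240,220:360,::-1],None,fx=5,fy=5,interpolation=cv2.INTER_CUBIC))
E
```

```text
time: 7.78
tool_pos: [0.6116, -0.1677, 0.1112]
tool_rot: [-3.141, 0.001, -3.14]
contact_force: [-0.2, 0.8, -2.5]
opening: 0.0438
time: 7.9
tool_pos: [0.6118, -0.1681, 0.1114]
tool_rot: [-3.141, 0.002, -3.141]
contact_force: [-0.0, -0.1, -2.1]
opening: 0.044
time: 8.02
tool_pos: [0.6115, -0.1681, 0.1109]
tool_rot: [-3.141, 0.001, -3.141]
contact_force: [-0.9, -0.5, -2.1]
opening: 0.0437
[[ 0.6114 -0.1681  0.1108]
 [ 0.6113 -0.1681  0.1106]
 [ 0.6113 -0.1681  0.1104]
 [ 0.6112 -0.1681  0.1104]]
```

View pics/S3a.png

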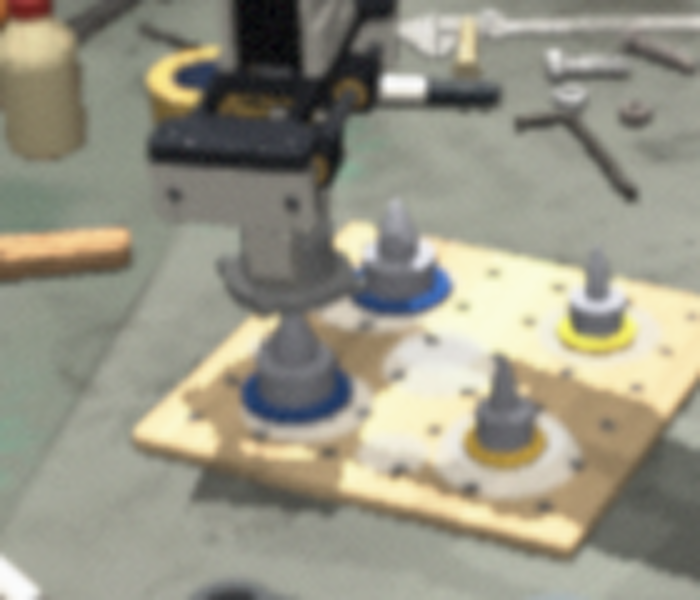

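```bash
python3 -m crank '[[-0.05,0,1,0,0,0,0.3],[-0.05,0,1.5,0,0,0,0.3],[-0.05,0,2.2,0,0,0,0.3],[-0.05,0,2.2,0,0,0,0.3]]'; python3 -m crank '[[0,0,0.6,0,0,0,0.3],[0,0,1.2,0,0,0,0.3],[0,0,1.2,0,0,0,0.3]]'
```

```text
time: 8.72
tool_pos: [0.6112, -0.1679, 0.0872]
tool_rot: [3.141, -0.002, -3.141]
contact_force: [0.7, -0.3, -1.3]
opening: 0.0438
time: 9.1
tool_pos: [0.6114, -0.1679, 0.0755]
tool_rot: [3.141, -0.001, -3.141]
contact_force: [0.1, -0.4, -2.3]
opening: 0.0438
```

```bash
python3 -m crank '[[0,0,0.4,0,0,0,0.3],[0,0,0.7,0,0,0,0.3],[0,0,0.7,0,0,0,0.3]]'; python3 -m crank '[[0,0,0.15,0,0,0,0.3],[0,0,0.15,0,0,0,0.3]]';python3 -m crank '[[0,0,0.1,0,0,0,0.3],[0,0,0.1,0,0,0,0.3]]'
```

```text
time: 9.48
tool_pos: [0.6115, -0.1679, 0.0688]
tool_rot: [3.141, -0.001, -3.141]
contact_force: [1.4, -0.2, -2.8]
opening: 0.044
time: 9.72
tool_pos: [0.6117, -0.168, 0.0676]
tool_rot: [3.141, -0.0, -3.141]
contact_force: [0.3, 0.5, -1.3]
opening: 0.044
time: 9.98
tool_pos: [0.6118, -0.1681, 0.067]
tool_rot: [-3.142, 0.0, -3.141]
contact_force: [-1.1, 0.6, 2.2]
opening: 0.0438
```

```bash
python3 -m crank '[[0,0,0,0,0,0,0.75],[0,0,0,0,0,0,0.75],[0,0,-3,0,0,0,0.75],[0,0,-8.5,0,0,0,0.75],[4,4.5,-8.5,0,0,0,0.75]]'; python3 -m crank '[[4,4.7,0,0,0,0,0.75],[8,9.4,0,0,0,0,0.75],[12.65,15,0,0,0,0,0.75],[12.65,15,0,0,0,0,0.75],[12.65,15,5,0,0,0,0.75]]'; python3 -m crank '[[0,0,1,0,0,0,0.75],[0,0,1,0,0,0,0.75]]'
python3 - <<'E'
from h import *
from cell import robot
p=[]
for i in range(3): S=cam("side");p.append(robot.observe()["tool_pos"])
print(np.array(p).round(4))
cv2.imwrite("pics/S4a.png",cv2.resize(S["frame"][120:360,200:460,::-1],None,fx=3,fy=3,interpolation=cv2.INTER_CUBIC)[:600,:800])
E
```

```text
time: 10.6
tool_pos: [0.5764, -0.1261, 0.1567]
tool_rot: [-3.137, 0.013, 3.14]
contact_force: [-0.0, 1.4, -0.4]
opening: 0.0685
time: 11.22
tool_pos: [0.4483, 0.0271, 0.1042]
tool_rot: [-3.14, 0.011, -3.139]
contact_force: [0.3, -0.7, -1.0]
opening: 0.0687
time: 11.48
tool_pos: [0.4455, 0.0264, 0.0916]
tool_rot: [3.141, -0.001, -3.142]
contact_force: [1.2, 0.6, 1.2]
opening: 0.0685
[[0.446  0.0264 0.0923]
 [0.4462 0.0264 0.0926]
 [0.4462 0.0264 0.0927]]
```

View pics/S4a.png

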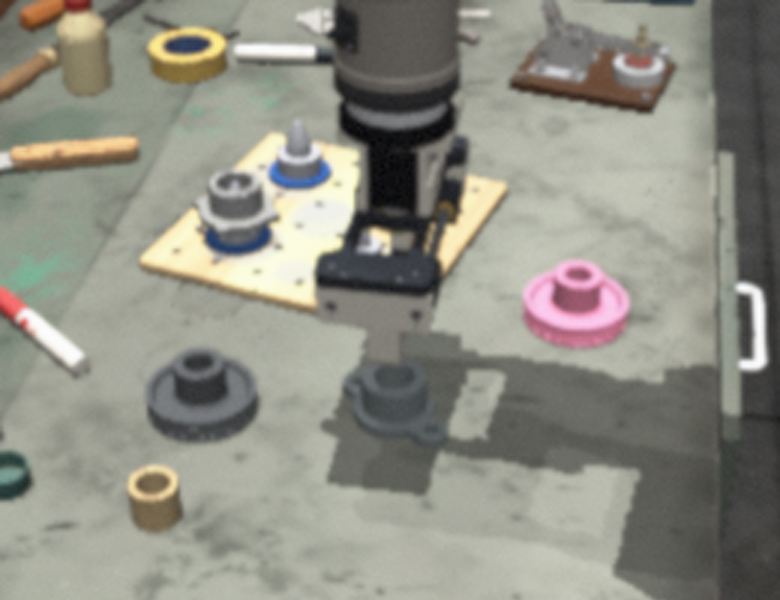

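The large flange (zoom (236,205)) sits level on its blue pin. Going down on the eared flange.

```bash
python3 -m crank '[[0.08,0.06,3,0,0,0,0.75],[0.08,0.06,5,0,0,0,0.75],[0.08,0.06,5.85,0,0,0,0.75],[0.08,0.06,5.85,0,0,0,0.75]]'; python3 -m crank '[[0,0,0,0,0,0,0.3],[0,0,0,0,0,0,0.3],[0,0,0,0,0,0,0.3],[0,0,0,0,0,0,0.3],[0,0,0,0,0,0,0.3]]' 30;  python3 -m crank '[[0,0,0,0,0,0,0.3]]'
```

```text
time: 12.12
tool_pos: [0.4446, 0.0273, 0.0335]
tool_rot: [3.142, 0.0, -3.141]
contact_force: [-1.0, -0.4, 0.3]
opening: 0.0687
time: 12.75
tool_pos: [0.4447, 0.0273, 0.0337]
tool_rot: [-3.141, 0.001, -3.141]
contact_force: [-1.3, -0.6, 5.8]
opening: 0.0467
time: 12.88
tool_pos: [0.4447, 0.0273, 0.0337]
tool_rot: [-3.141, 0.001, -3.141]
contact_force: [-0.3, -0.6, 5.8]
opening: 0.0463
```

```bash
python3 -m crank '[[0,0,-4,0,0,0,0.3],[0,0,-10,0,0,0,0.3],[-2.3,-5.1,-12,0,0,0,0.3],[-4.6,-10.2,-12,0,0,0,0.3],[-6.9,-15.4,-12,0,0,0,0.3]]'; python3 -m crank '[[-2.3,-5.1,0,0,0,0,0.3],[-4.6,-10.2,0,0,0,0,0.3],[-6.95,-15.4,0,0,0,0,0.3],[-6.95,-15.4,0,0,0,0,0.3],[-6.95,-15.4,3.5,0,0,0,0.3]]' ; python3 -m crank '[[0,0,0,0,0,0,0.3],[0,0,0,0,0,0,0.3]]'
python3 - <<'E'
from h import *
from cell import robot
p=[]
for i in range(3): S=cam("side");p.append(robot.observe()["tool_pos"])
print(np.array(p).round(4))
cv2.imwrite("pics/S5a.png",cv2.resize(S["frame"][100:240,220:380,::-1],None,fx=4,fy=4,interpolation=cv2.INTER_CUBIC))
E
```

```text
time: 13.5
tool_pos: [0.5134, -0.1276, 0.1529]
tool_rot: [3.141, -0.001, -3.14]
contact_force: [1.1, 1.3, -4.0]
opening: 0.0464
time: 14.12
tool_pos: [0.5838, -0.2812, 0.119]
tool_rot: [-3.14, 0.003, 3.141]
contact_force: [-1.0, 0.5, -4.8]
opening: 0.0467
time: 14.38
tool_pos: [0.583, -0.2799, 0.1187]
tool_rot: [3.141, -0.0, -3.14]
contact_force: [0.4, -0.6, -3.8]
opening: 0.0464
[[ 0.5834 -0.2802  0.1194]
 [ 0.5836 -0.2804  0.1197]
 [ 0.5836 -0.2805  0.1197]]
```

View pics/S5a.png

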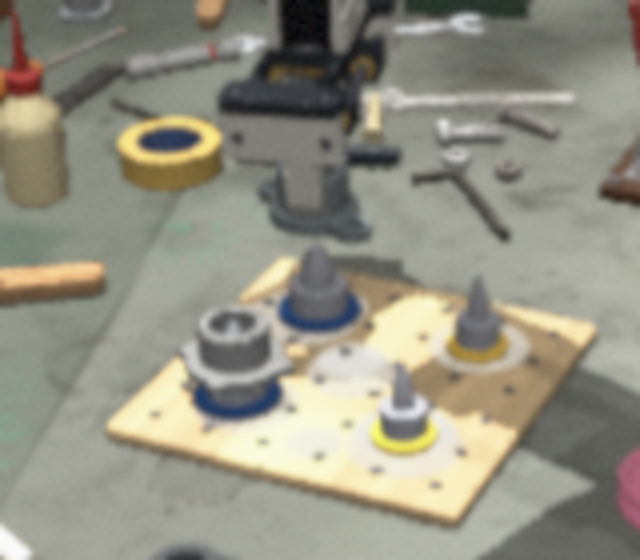

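```bash
python3 -m crank '[[0,-0.04,1.5,0,0,0,0.3],[0,-0.04,3,0,0,0,0.3],[0,-0.04,4,0,0,0,0.3],[0,-0.04,4,0,0,0,0.3]]'; python3 -m crank '[[0,0,0.4,0,0,0,0.3],[0,0,0.7,0,0,0,0.3],[0,0,0.7,0,0,0,0.3]]';python3 -m crank '[[0,0,0.25,0,0,0,0.3],[0,0,0.25,0,0,0,0.3]]'
```

```text
time: 15.02
tool_pos: [0.5823, -0.2804, 0.0765]
tool_rot: [3.14, -0.002, -3.141]
contact_force: [-0.1, 0.0, -4.6]
opening: 0.0466
time: 15.4
tool_pos: [0.5829, -0.2808, 0.0711]
tool_rot: [3.141, -0.0, -3.141]
contact_force: [-0.0, 0.4, -4.2]
opening: 0.0467
time: 15.65
tool_pos: [0.5833, -0.281, 0.0698]
tool_rot: [-3.141, 0.001, -3.141]
contact_force: [-2.0, 1.4, 3.1]
opening: 0.047
```

```bash
python3 -m crank '[[0,0,0,0,0,0,0.75],[0,0,0,0,0,0,0.75],[0,0,-3,0,0,0,0.75],[0,0,-9,0,0,0,0.75],[0,5,-9,0,0,0,0.75]]'; python3 -m crank '[[0,6,0,0,0,0,0.7],[0,12,0,0,0,0,0.7],[0,18,0,0,0,0,0.7],[0,24,0,0,0,0,0.7],[-0.2,27.4,0,0,0,0,0.7]]'; python3 -m crank '[[0,0,5,0,0,0,0.7],[0,0,6.5,0,0,0,0.7],[0,0,6.5,0,0,0,0.7]]'
python3 - <<'E'
from h import *
from cell import robot
p=[]
for i in range(3): S=cam("side");p.append(robot.observe()["tool_pos"])
print(np.array(p).round(4))
cv2.imwrite("pics/S6a.png",cv2.resize(S["frame"][120:300,200:420,::-1],None,fx=3,fy=3,interpolation=cv2.INTER_CUBIC)[:600,:800])
E
```

```text
time: 16.27
tool_pos: [0.5855, -0.2346, 0.164]
tool_rot: [-3.135, 0.01, 3.138]
contact_force: [1.3, 1.3, -0.7]
opening: 0.0688
time: 16.9
tool_pos: [0.5845, 0.0461, 0.1589]
tool_rot: [3.141, 0.001, -3.139]
contact_force: [-0.5, -0.6, -0.4]
opening: 0.0642
time: 17.27
tool_pos: [0.5844, 0.0427, 0.093]
tool_rot: [3.141, -0.002, -3.142]
contact_force: [-0.2, -0.2, -0.4]
opening: 0.0642
[[0.5852 0.0426 0.0942]
 [0.5857 0.0425 0.0949]
 [0.5858 0.0425 0.0952]]
```

View pics/S6a.png

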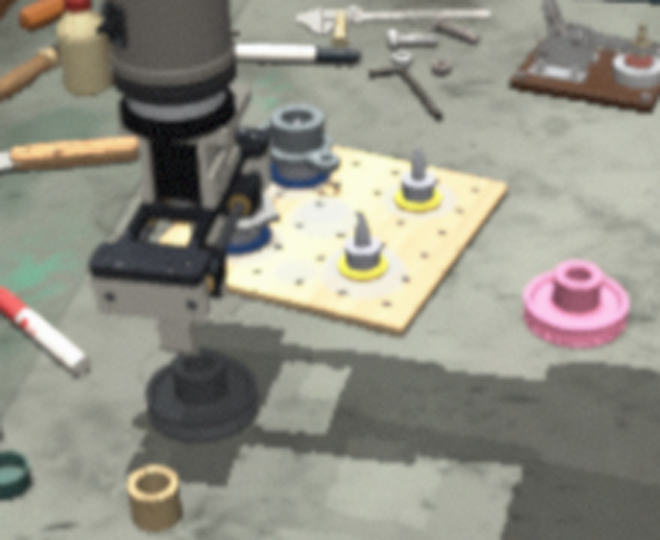

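```bash
python3 -m crank '[[0.08,0.05,3,0,0,0,0.7],[0.08,0.05,5,0,0,0,0.7],[0.08,0.05,5.4,0,0,0,0.7],[0.08,0.05,5.4,0,0,0,0.7]]'; python3 -m crank '[[0,0,0,0,0,0,0.25],[0,0,0,0,0,0,0.25],[0,0,0,0,0,0,0.25],[0,0,0,0,0,0,0.25],[0,0,0,0,0,0,0.25]]' 30;  python3 -m crank '[[0,0,0,0,0,0,0.25]]'
```

```text
time: 17.92
tool_pos: [0.5847, 0.0434, 0.0407]
tool_rot: [-3.142, 0.002, -3.141]
contact_force: [0.3, 0.2, 0.2]
opening: 0.0643
time: 18.55
tool_pos: [0.5842, 0.0435, 0.0401]
tool_rot: [-3.141, 0.001, -3.141]
contact_force: [-0.7, -1.2, 4.9]
opening: 0.038
time: 18.68
tool_pos: [0.5842, 0.0435, 0.0402]
tool_rot: [-3.141, 0.001, -3.141]
contact_force: [-1.0, -1.8, 4.7]
opening: 0.0376
```

```bash
python3 -m crank '[[0,0,-4,0,0,0,0.25],[0,0,-10,0,0,0,0.25],[1.9,-4.9,-12,0,0,0,0.25],[3.8,-9.8,-12,0,0,0,0.25],[5.7,-14.8,-12,0,0,0,0.25]]'; python3 -m crank '[[1.9,-4.9,0,0,0,0,0.25],[3.8,-9.9,0,0,0,0,0.25],[5.65,-14.8,0,0,0,0,0.25],[5.65,-14.8,0,0,0,0,0.25],[5.65,-14.8,3.5,0,0,0,0.25]]' ; python3 -m crank '[[0,0,0,0,0,0,0.25],[0,0,0,0,0,0,0.25]]'
python3 - <<'E'
from h import *
from cell import robot
p=[]
for i in range(3): S=cam("side");p.append(robot.observe()["tool_pos"])
print(np.array(p).round(4))
cv2.imwrite("pics/S7a.png",cv2.resize(S["frame"][110:250,240:400,::-1],None,fx=4,fy=4,interpolation=cv2.INTER_CUBIC))
E
```

```text
time: 19.3
tool_pos: [0.5258, -0.1051, 0.1589]
tool_rot: [3.141, -0.001, -3.14]
contact_force: [1.1, -1.0, -5.4]
opening: 0.0379
time: 19.92
tool_pos: [0.4717, -0.2532, 0.1255]
tool_rot: [-3.14, 0.004, 3.141]
contact_force: [-0.3, -0.4, -5.8]
opening: 0.0376
time: 20.18
tool_pos: [0.4711, -0.2518, 0.125]
tool_rot: [3.141, -0.0, -3.14]
contact_force: [1.0, 0.2, -3.9]
opening: 0.0377
[[ 0.4714 -0.2521  0.1255]
 [ 0.4714 -0.2523  0.1257]
 [ 0.4714 -0.2524  0.1257]]
```

View pics/S7a.png

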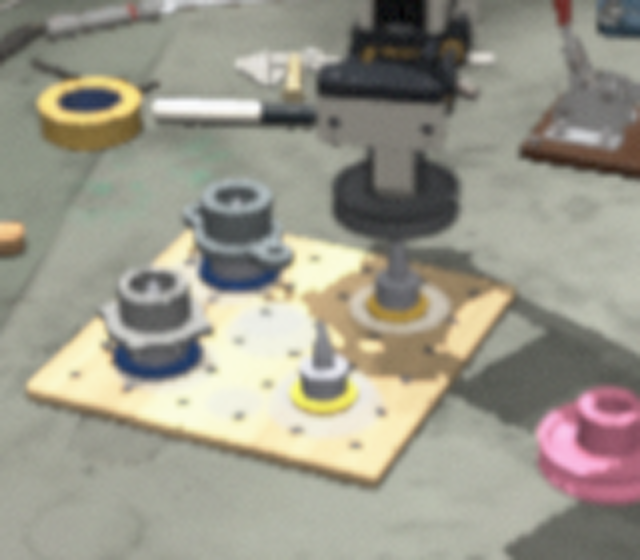

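```bash
python3 -m crank '[[0.06,0,1.5,0,0,0,0.25],[0.06,0,3,0,0,0,0.25],[0.06,0,4,0,0,0,0.25],[0.06,0,4,0,0,0,0.25]]'; python3 -m crank '[[0,0,0.4,0,0,0,0.25],[0,0,0.7,0,0,0,0.25],[0,0,0.7,0,0,0,0.25]]';python3 -m crank '[[0,0,0.25,0,0,0,0.25],[0,0,0.25,0,0,0,0.25]]'
```

```text
time: 20.82
tool_pos: [0.4695, -0.252, 0.0834]
tool_rot: [3.14, -0.002, -3.141]
contact_force: [-0.6, 0.8, -4.9]
opening: 0.0382
time: 21.2
tool_pos: [0.47, -0.2524, 0.0776]
tool_rot: [3.141, -0.0, -3.141]
contact_force: [-0.3, 0.1, -4.7]
opening: 0.0376
time: 21.45
tool_pos: [0.4704, -0.2526, 0.0761]
tool_rot: [-3.141, 0.001, -3.141]
contact_force: [-2.0, 1.7, 2.6]
opening: 0.0378
```

```bash
python3 -m crank '[[0,0,0,0,0,0,0.65],[0,0,0,0,0,0,0.65],[0,0,-3,0,0,0,0.65],[0,0,-9,0,0,0,0.65],[-1,5,-9,0,0,0,0.65]]'; python3 -m crank '[[-1,6,0,0,0,0,0.65],[-2.2,12,0,0,0,0,0.65],[-3.4,18,0,0,0,0,0.65],[-4.6,24,0,0,0,0,0.65],[-5.8,30,0,0,0,0,0.65]]'; python3 -m crank '[[-1.2,5.5,0,0,0,0,0.65],[-2.4,11,0,0,0,0,0.65],[-3.6,16.5,0,0,0,0,0.65],[-5,21.7,0,0,0,0,0.65],[-5,21.7,4,0,0,0,0.65]]';  python3 -m crank '[[0,0,4,0,0,0,0.65],[0,0,4,0,0,0,0.65]]'
python3 - <<'E'
from h import *
from cell import robot
p=[]
for i in range(3): S=cam("side");p.append(robot.observe()["tool_pos"])
print(np.array(p).round(4))
cv2.imwrite("pics/S8a.png",cv2.resize(S["frame"][110:410,160:420,::-1],None,fx=2,fy=2,interpolation=cv2.INTER_CUBIC))
E
```

```text
time: 22.08
tool_pos: [0.4825, -0.2058, 0.1696]
tool_rot: [-3.136, 0.009, 3.138]
contact_force: [0.7, -0.5, 0.5]
opening: 0.0595
time: 22.7
tool_pos: [0.5382, 0.0996, 0.1653]
tool_rot: [3.142, 0.001, -3.141]
contact_force: [0.9, -0.3, -0.6]
opening: 0.0593
time: 23.32
tool_pos: [0.5899, 0.3196, 0.1276]
tool_rot: [3.137, 0.009, -3.137]
contact_force: [0.7, -2.0, -1.1]
opening: 0.06
time: 23.58
tool_pos: [0.5855, 0.314, 0.0816]
tool_rot: [-3.139, -0.007, -3.141]
contact_force: [0.9, -0.2, 0.8]
opening: 0.0594
[[0.5871 0.3144 0.0843]
 [0.5882 0.3148 0.0862]
 [0.5888 0.3149 0.0872]]
```

View pics/S8a.png

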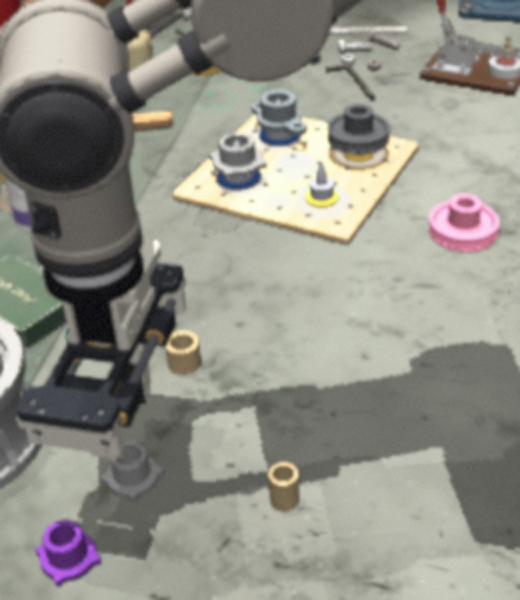

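```bash
python3 -m crank '[[0.1,0,3,0,0,0,0.65],[0.1,0,5,0,0,0,0.65],[0.1,0,5.6,0,0,0,0.65],[0.1,0,5.6,0,0,0,0.65]]'; python3 -m crank '[[0,0,0,0,0,0,0.65]]'; python3 -m crank '[[0,0,0,0,0,0,0.2],[0,0,0,0,0,0,0.2],[0,0,0,0,0,0,0.2],[0,0,0,0,0,0,0.2],[0,0,0,0,0,0,0.2]]' 30;  python3 -m crank '[[0,0,0,0,0,0,0.2]]'
```

```text
time: 24.22
tool_pos: [0.5869, 0.3147, 0.0296]
tool_rot: [3.141, 0.0, -3.141]
contact_force: [0.5, 0.2, 0.0]
opening: 0.0599
time: 24.35
tool_pos: [0.5873, 0.3149, 0.0303]
tool_rot: [3.141, 0.002, -3.141]
contact_force: [0.3, -0.1, 0.0]
opening: 0.0595
time: 24.98
tool_pos: [0.5867, 0.3147, 0.0294]
tool_rot: [3.141, 0.0, -3.141]
contact_force: [-0.3, -1.0, 1.7]
opening: 0.0323
time: 25.1
tool_pos: [0.5867, 0.3147, 0.0294]
tool_rot: [3.141, 0.0, -3.141]
contact_force: [-0.6, -0.5, 2.0]
opening: 0.0328
```

```bash
python3 -m crank '[[0,0,-4,0,0,0,0.2],[0,0,-10,0,0,0,0.2],[1,-5,-12,0,0,0,0.2],[2,-10.5,-12,0,0,0,0.2],[3,-16,-12,0,0,0,0.2]]'; python3 -m crank '[[1.1,-5.6,0,0,0,0,0.2],[2.2,-11.2,0,0,0,0,0.2],[3.4,-17,0,0,0,0,0.2],[4.6,-23,0,0,0,0,0.2],[5.8,-29.5,0,0,0,0,0.2]]' ; python3 -m crank '[[0,0,0,0,0,0,0.2],[0,0,3,0,0,0,0.2],[0,0,3,0,0,0,0.2],[0,0,3,0,0,0,0.2]]'
python3 - <<'E'
from h import *
from cell import robot
p=[]
for i in range(3): S=cam("side");p.append(robot.observe()["tool_pos"])
print(np.array(p).round(4))
cv2.imwrite("pics/S9a.png",cv2.resize(S["frame"][110:250,240:400,::-1],None,fx=4,fy=4,interpolation=cv2.INTER_CUBIC))
E
```

```text
time: 25.72
tool_pos: [0.5561, 0.1532, 0.1492]
tool_rot: [-3.142, 0.0, -3.14]
contact_force: [1.3, -0.6, -2.2]
opening: 0.0326
time: 26.35
tool_pos: [0.4989, -0.1385, 0.149]
tool_rot: [3.141, -0.0, -3.141]
contact_force: [1.5, -0.2, -2.3]
opening: 0.0323
time: 26.85
tool_pos: [0.5, -0.1362, 0.1197]
tool_rot: [3.142, 0.0, -3.14]
contact_force: [0.1, 0.3, -2.6]
opening: 0.0328
[[ 0.5003 -0.1364  0.12  ]
 [ 0.5003 -0.1365  0.1201]
 [ 0.5003 -0.1366  0.1201]]
```

View pics/S9a.png

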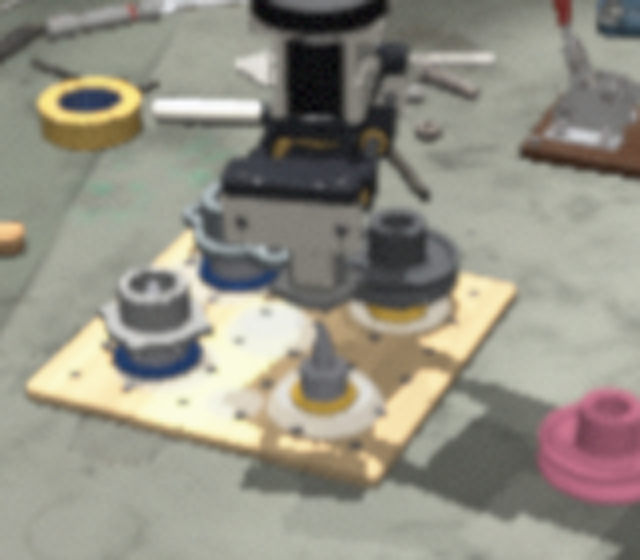

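```bash
python3 -m crank '[[0.15,-0.34,0,0,0,0,0.2],[0.15,-0.34,1.5,0,0,0,0.2],[0.15,-0.34,2.5,0,0,0,0.2],[0.15,-0.34,2.5,0,0,0,0.2],[0.15,-0.34,2.5,0,0,0,0.2]]'; python3 -m crank '[[0,0,0.8,0,0,0,0.2],[0,0,1.6,0,0,0,0.2],[0,0,1.6,0,0,0,0.2]]'
```

```text
time: 27.62
tool_pos: [0.4982, -0.1403, 0.094]
tool_rot: [3.141, -0.0, -3.141]
contact_force: [0.8, -0.2, -1.4]
opening: 0.0328
time: 28.0
tool_pos: [0.4976, -0.14, 0.0773]
tool_rot: [3.141, -0.002, -3.141]
contact_force: [0.1, -0.6, -1.2]
opening: 0.0325
```

```bash
python3 -m crank '[[-0.05,0,0.5,0,0,0,0.2],[-0.05,0,1,0,0,0,0.2],[-0.05,0,1,0,0,0,0.2]]'; python3 -m crank '[[0,0,0.2,0,0,0,0.2],[0,0,0.2,0,0,0,0.2]]'
```

```text
time: 28.38
tool_pos: [0.4984, -0.1402, 0.0677]
tool_rot: [3.141, -0.001, -3.141]
contact_force: [-0.5, -0.3, -2.3]
opening: 0.0322
time: 28.62
tool_pos: [0.4986, -0.1403, 0.0661]
tool_rot: [3.141, -0.0, -3.141]
contact_force: [-0.3, 0.9, -2.4]
opening: 0.0327
```

```bash
python3 -m crank '[[0,0,0.1,0,0,0,0.2],[0,0,0.1,0,0,0,0.2]]'
```

```text
time: 28.88
tool_pos: [0.4987, -0.1403, 0.0653]
tool_rot: [-3.141, 0.0, -3.141]
contact_force: [-0.2, 0.3, 0.1]
opening: 0.0324
```

Contact with the shoulder; releasing and retreating clear of the views.

```bash
python3 -m crank '[[0,0,0.05,0,0,0,0.6],[0,0,0.05,0,0,0,0.6],[0,0,-3,0,0,0,0.6],[0,0,-8,0,0,0,0.6],[0,0,-13,0,0,0,0.6]]'; python3 -m crank '[[2,6,0,0,0,0,0.6],[4,12,0,0,0,0,0.6],[6,18,0,0,0,0,0.6],[8,24,0,0,0,0,0.6],[8,30,0,0,0,0,0.6]]'
python3 -m crank '[[0,6,0,0,0,0,0.6],[0,10,0,0,0,0,0.6],[0,10,0,0,0,0,0.6],[0,10,0,0,0,0,0.6]]'
python3 - <<'E'
from h import *
T=cam("top");S=cam("side")
cv2.imwrite("pics/S10.png",cv2.resize(S["frame"][110:410,160:420,::-1],None,fx=2,fy=2,interpolation=cv2.INTER_CUBIC))
cv2.imwrite("pics/S10b.png",cv2.resize(S["frame"][140:240,240:380,::-1],None,fx=5,fy=5,interpolation=cv2.INTER_CUBIC))
cv2.imwrite("pics/T10.png",cv2.resize(T["frame"][140:290,180:520,::-1],None,fx=2.3,fy=2.3,interpolation=cv2.INTER_CUBIC))
for k,p,h,r in(("large",(.6128,-.1678),.068,.0135),("eared",(.5844,-.2803),.072,.0145),("pulley",(.472,-.2517),.078,.011),("small",(.5005,-.1394),.068,.01)):
  for n,c in(("T",T),("S",S)):
    a=circ(c,c["frame"].mean(2),p,h,r,1); print(k,n,a[0].round(4),p,round(a[2]*1e3,2))
E
```

```text
time: 29.5
tool_pos: [0.4984, -0.1402, 0.1965]
tool_rot: [3.141, -0.0, -3.141]
contact_force: [1.1, -0.4, -0.1]
opening: 0.0552
time: 30.12
tool_pos: [0.4172, 0.1609, 0.1956]
tool_rot: [3.142, 0.001, -3.141]
contact_force: [1.2, -0.5, -0.0]
opening: 0.0548
time: 30.62
tool_pos: [0.4181, 0.2588, 0.195]
tool_rot: [-3.141, -0.0, -3.14]
contact_force: [-0.6, 0.1, 0.3]
opening: 0.0549
large T [ 0.6128 -0.1673] (0.6128, -0.1678) 1.29
large S [ 0.6115 -0.1672] (0.6128, -0.1678) 1.04
eared T [ 0.5846 -0.2796] (0.5844, -0.2803) 0.28
eared S [ 0.5839 -0.2786] (0.5844, -0.2803) 1.89
pulley T [ 0.4727 -0.2512] (0.472, -0.2517) 0.52
pulley S [ 0.4696 -0.2455] (0.472, -0.2517) 1.15
small T [ 0.5011 -0.14  ] (0.5005, -0.1394) 1.03
small S [ 0.4998 -0.1406] (0.5005, -0.1394) 1.7
```

View pics/S10b.png

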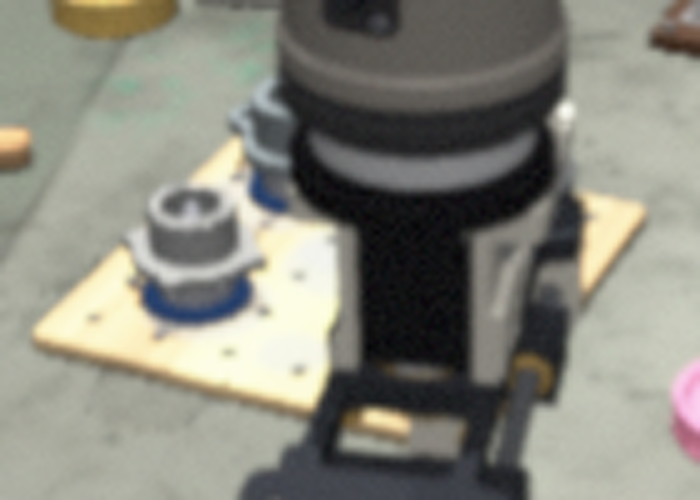

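View pics/T10.png

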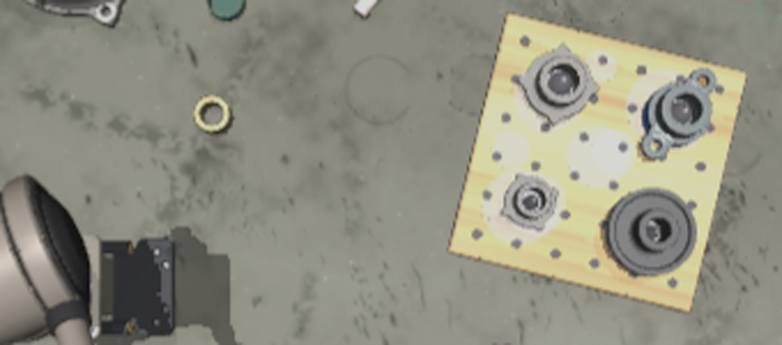

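The top view shows all four castings on their pins, at zoom (560,82), (684,110), (530,201) and (655,231). The arm blocks the side view, so I'm moving it away for a level check.

```bash
python3 -m crank '[[0,5,-3,0,0,0,0.6],[3,10,-3,0,0,0,0.6],[6,15,-3,0,0,0,0.6],[6,18,-3,0,0,0,0.6],[6,18,-3,0,0,0,0.6]]'
python3 - <<'E'
from h import *
T=cam("top");S=cam("side")
cv2.imwrite("pics/S11b.png",cv2.resize(S["frame"][140:240,240:380,::-1],None,fx=5,fy=5,interpolation=cv2.INTER_CUBIC))
cv2.imwrite("pics/S11.png",S["frame"][:,:,::-1])
E
```

```text
time: 31.35
tool_pos: [0.3583, 0.4399, 0.225]
tool_rot: [3.141, 0.0, -3.14]
contact_force: [-0.8, -0.9, -0.1]
opening: 0.0553
```

View pics/S11b.png

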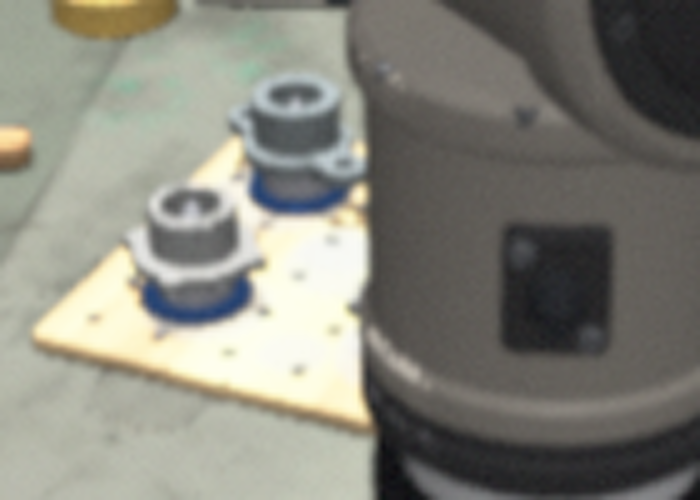

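View pics/S11.png

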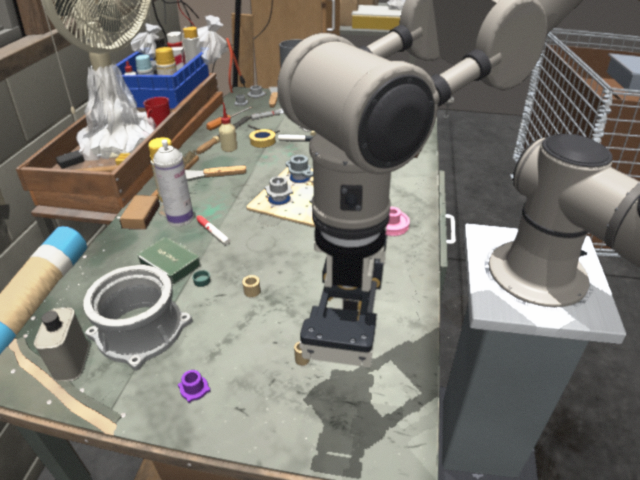

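```bash
python3 -m crank '[[4,2,0,0,0,0,0.6],[8,4,0,0,0,0,0.6],[12.5,4,0,0,0,0,0.6],[12.5,4,0,0,0,0,0.6],[12.5,4,0,0,0,0,0.6]]'
python3 - <<'E'
from h import *
T=cam("top");S=cam("side")
cv2.imwrite("pics/S12b.png",cv2.resize(S["frame"][140:240,240:380,::-1],None,fx=5,fy=5,interpolation=cv2.INTER_CUBIC))
cv2.imwrite("pics/T12.png",T["frame"][:,:,::-1])
E
```

```text
time: 32.08
tool_pos: [0.2344, 0.4784, 0.2256]
tool_rot: [3.141, 0.001, 3.141]
contact_force: [0.3, -0.3, -0.9]
opening: 0.0553
```

View pics/S12b.png

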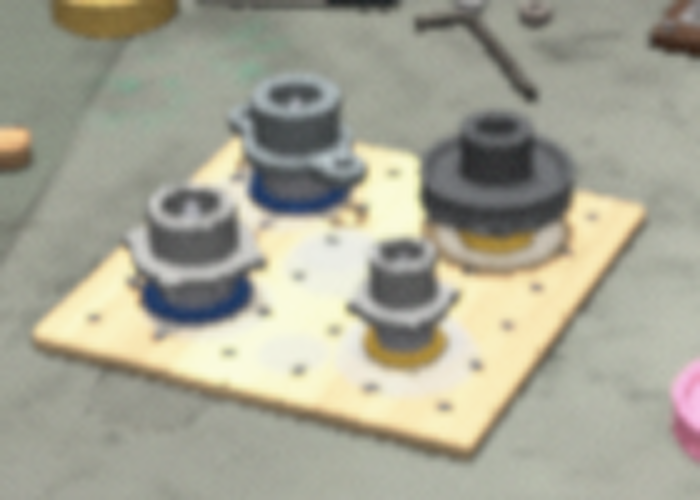

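View pics/T12.png

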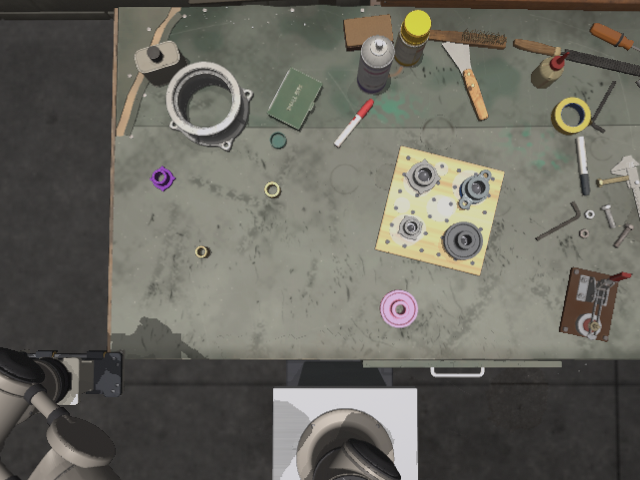

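All four castings sit level on their shoulders. Both bushes, at (272,189) and (202,252), and both look-alikes are where they started.

```bash
python3 -c "
from cell import robot; print(robot.hand_in())"
```

```text
the job is handed in; nothing more can be done
None
```

All four castings are on their pins and the job is handed in, at about 32 s on the robot's clock. The larger round flange and the eared flange are on the two blue-footed thick pins. The pulley and the smaller round flange are on the two yellow-footed thin pins.

- **Seating:** each part went down until the shoulder took its weight, with only a few newtons at the wrist. The final side and top pictures show all four level, and the robot is clear of everything.
- **Position:** the top camera put each bore within about 1 mm of its pin. The side camera agreed within about 2 mm for three of them.
- **One disagreement:** the side camera put the pulley about 6–7 mm off. The arm was blocking that view when I measured, and I didn't repeat the measurement. The later clear side picture shows the pulley properly seated.
- **Left alone:** the two bronze bushes and the pink and purple look-alikes were not touched and are where they started.

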